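Dock the circuit-board holder on its ball stand and latch it

ROBOT

A 6-joint arm with a two-finger parallel gripper is mounted at the origin on the work surface. World frame = base frame: x ahead of the robot, y to its left, z up, the work surface at z = 0. Lengths are in m, angles in rad, forces in N, time in s.
With the tool pointing down it reaches from about 0.225 to 0.875 m from the base axis. Payload 3.4 kg.
Tool frame: the origin (TCP) lies between the finger pads; the fingertips stand 25 mm ahead of it and the grasp point (between the pads) lies 6 mm ahead of it (manip.tips_ahead is the distance from the TCP to the fingertips, in m); z points along the fingers, x is the direction in which the jaws open and shut, and the axes are right-handed (so a half turn about z gives the same grasp; the last joint's range is limited). The gripper opens to 85 mm and grips with 20 to 120 N. Pads are 22 mm wide; open, the fingers measure 114 mm over their backs; the gripper's body (76 mm by 85 mm) begins 54 mm behind the grasp point. The pads swing forward as they close: fully open they stand 13 mm farther back than shut.
Start: joints at [1.144, 0.276, 1.505, -0, 1.361, -0.121], TCP at [0.173, 0.548, 0.256] pointing down, gripper open.
Joint ranges: [-2.89, 2.89], [-0.75, 2.08], [0.22, 2.7], [-1.18, 4.32], [0.11, 2.71], [-2.7, 2.7]. Speed limits (rad/s): [2.57, 2.57, 3.14, 3.14, 3.14, 3.14].

INTERFACE

Orientations are given as a unit quaternion [w, x, y, z].
In Python, from rig import manip gives the robot as it stands. The module is installed in compiled form; this text tells all that it offers.
- The arm moves only by the tool send_rows, never from a script. Its argument "plan" is a list of rows, each an object with "linear": the shift along the tool's x, y, z in m, a list of three; "delta_rot": the turn, a rotation vector about the tool's x, y, z in degrees, a list of three; "fingers": the finger opening in m, from 0 to 0.0854. A call has 1 to 12 rows; each row shifts and turns the pose as measured when the row begins, along the tool's axes as they then stand; what a row does not reach is not made up. A row lasts 1/12 s, in which the tool goes at most 41.7 mm and 7.16 degrees, less where a joint would pass 70% of its speed; a pose out of reach is approached as far as the arm can. A call with a gripper value outside its range is refused whole. The fingers move at their own pace and stop on an object; "force" is the grip in N (left out, the last holds). Time passes only in rows, so rows that do not move let the fingers close. It gives the time, the measured TCP pose, the force and the opening at its end, in the units of the state.
- manip.get_state(): the state, without advancing time (a new reading comes with each control period).
- manip.get_image(name): name is "scene" or "top" or "wrist"; returns the picture (400x640x3 uint8, red, green, blue); there is no depth.
- manip.camera_info(name): a dict with "K" (3x3 intrinsics, pixels), "rvec" (rotation vector, rad) and "tvec" (3), from world to camera coordinates, as OpenCV has them. Camera axes: x right, y down, z forward; pixel columns grow to the right and rows downward; lengths in m; the calibration is good to about 2 mm. A picture is of the moment at which its call begins: read the wrist's pose just before it. camera_info takes no time and is no camera call; for the wrist camera it gives the pose at the moment of the call.
- manip.sign_off(): hands the job in, once; it reports no verdict.
Trained networks look in the newest picture that a camera, given by its name, has taken for a name from the list of things; names that differ only in an ending like _2 or _b are one class to them, and where a whole thing is asked for, a point or a joint stands for the part that bears it (a point fixed in the world has none). Each returns a list of dicts, best first, with "p" (0 to 1); they miss things now and then, are a little off and sometimes report something else, mostly with a low value. They report only what shows in the picture. A call takes as long as a camera call.
- manip.find_in(thing, camera): "extent" ([left, top, right, bottom] in pixels, round what is visible of it).
- manip.masks_of(thing, camera): "pixels" (400x640 bool, what is visible of it) and "extent" ([left, top, right, bottom] in pixels, round what is visible of it).
The state is a dict: "clock": time; "qpos": joint angles; "qd": joint speeds; "effort": joint torques, N m; "position": TCP position; "ee_rot": TCP orientation; "contact_force": force on the tool from outside, world axes, zero at the start; "moment": the same for the moment, N m; "width": finger opening in m.
Only numpy, scipy, OpenCV 4.12 (cv2) and the standard library are available. Lean on these libraries where they do the work, as an engineer would, in place of code of your own. Each camera call takes 0.05 s, during which the arm holds its last target. There are 200 camera calls.

TASK

Pick up the circuit-board holder by its black grip block, lower it over the steel ball of the ball stand (not the stand with the plain flat-topped post) until it sits flat on the stand's base with its latch lever still up, and let go. Then press the latch lever fully down from above and leave everything standing there.

Things in the scene. Friction and masses are not known exactly. Their poses are not given: they have to be found in the camera images.
- holder: Loose circuit-board holder, 0.35 to 0.6 kg. Origin: underside centre on the socket axis, z up (mm). Grey metal housing 62x62, 58 high; bore 42 open below, mouth flared to 54. Black grip block on the axis, x 36, y 30 wide, z 58 to 99: grip across y. Lever on +x side, foot below it to x 63. Green board on -x side, x -57 to -127, y -30 to 30, underside z 80. Any yaw may be docked.
- latch (a joint): Holder's steel latch lever, hinged at holder x 26, z 40 mm about its y axis. 0: raised (outwards, 29 degrees up); 0.5 rad: fully down (level, at a stop). Starts at 0 to 0.08; friction keeps it where it is left; 2 to 5 N down on its pad moves it. Going down it swings a pawl under the ball, so it must be up while the socket goes over the ball.
- lever_pad (a point): Middle of the top face of the lever's pad (16 mm long, 26 mm wide), 34 mm out from the hinge. In the holder's frame it lies at about x 54, y 0, z 59 mm when raised and x 60, y 0, z 43 mm when fully down.
- ball_stand: Fixed stand: dark steel disc base 140 mm wide, 15 mm thick, a short neck and a 38 mm steel ball, centre 43 mm, top 62 mm above the bench. Origin: base underside centre, under the ball. Holder fully home: its underside rests on the base, 15 mm above this origin. A second stand, not listed, has the same base but a straight 24 mm post with a flat top at 62 mm.

How it is judged:
By the outcome, as a careful person would: the job done as asked, in the order asked, and still so for the second after the job is handed in, with the robot touching nothing.
It also fails if it takes over 58 s, if anything falls off the work surface, if the arm or the gripper's body presses on something with over 40 N, if the wrist force passes 120 N, or if a joint passes its speed limit or range.

## Working session

There is one attempt and no reset: what is moved stays moved. The work goes in short steps, Python scripts to look and compute and a tool call to move; the robot and the scene stay as the last step left them, time stands still between calls to the robot, and variables do not carry over. Pictures are saved under pics/ and viewed, about 8 in all and at most 12, crops included, and the job is handed in when it is done.

Besides the shell and the picture viewer there is one more tool, called after "Request:" by a JSON object that holds its "fn" and its "kwargs". send_rows: Moves the arm, as the interface text tells. Its arguments: {"type":"object","properties":{"plan":{"type":"array","items":{"type":"object","properties":{"linear":{"type":"array","items":{"type":"number"}},"delta_rot":{"type":"array","items":{"type":"number"}},"fingers":{"type":"number"}}}},"force":{"type":"number"}},"required":["plan"]}

```bash
mkdir -p pics
python3 - <<'E'
from rig import manip
import cv2,numpy as np
s=manip.get_state();print(s)
for c in("top","scene"):
    im=manip.get_image(c);cv2.imwrite(f"pics/{c}0.png",im[:,:,::-1])
    i=manip.camera_info(c);print(c,i)
    for t in("holder","ball_stand","lever_pad"):
        print(t,[(r["extent"],round(r["p"],2)) for r in manip.find_in(t,c)])
a=cv2.imread("pics/top0.png");b=cv2.imread("pics/scene0.png")
E
```

```text
{'clock': 0.0, 'qpos': array([ 1.14397073e+00,  2.76607000e-01,  1.50617614e+00,  7.69266248e-06,
        1.36064458e+00, -1.20997404e-01]), 'qd': array([ 4.89107041e-04,  1.85431586e-03, -7.16882864e-05, -3.24105307e-04,
       -1.24433299e-03,  2.80814386e-04]), 'effort': array([ 2.44277340e-03, -4.16771364e+01, -2.45807236e+01,  3.70048883e-04,
        1.07524931e-02,  1.76168055e-05]), 'position': array([0.17292235, 0.54787499, 0.25541566]), 'ee_rot': array([ 4.45828784e-04,  8.06561680e-01,  5.91149232e-01, -8.01945468e-04]), 'contact_force': array([ 0.30078173,  0.33507531, -1.05343762]), 'moment': array([-0.04412256,  0.02371161, -0.04110135]), 'width': 0.08524752475207156}
top {'K': array([[395.12945534,   0.        , 324.24900048],
       [  0.        , 395.12945534, 195.01585051],
       [  0.        ,   0.        ,   1.        ]]), 'rvec': array([ 2.13715644, -2.13330196,  0.22356093]), 'tvec': array([-0.0121494 ,  0.56456088,  0.8291077 ])}
holder [([317.6, 171.6, 348.0, 258.7], 0.57)]
ball_stand [([391.1, 177.8, 449.3, 239.9], 0.62), ([323.4, 172.8, 334.9, 183.9], 0.5)]
lever_pad [([322.7, 171.6, 335.1, 184.5], 0.59)]
scene {'K': array([[373.00426558,   0.        , 311.66960013],
       [  0.        , 373.00426558, 199.08366865],
       [  0.        ,   0.        ,   1.        ]]), 'rvec': array([ 1.25193747,  2.21317712, -0.98221908]), 'tvec': array([ 0.2634417 , -0.25364027,  1.2783294 ])}
holder [([275.1, 164.2, 332.2, 239.3], 0.98)]
ball_stand [([208.5, 170.9, 259.3, 204.8], 0.95)]
lever_pad [([277.5, 217.1, 288.6, 224.7], 0.55), ([207.0, 172.4, 261.0, 204.9], 0.17)]
```

Run:
```python
import cv2,numpy as np
a=cv2.imread("pics/top0.png")[110:320,220:500];b=cv2.imread("pics/scene0.png")[110:310,170:450]
a=cv2.resize(a,(400,300),interpolation=2);b=cv2.resize(b,(400,286),interpolation=2)
a=cv2.resize(cv2.imread("pics/top0.png")[110:320,220:500],(800,600),interpolation=2)
cv2.imwrite("pics/a.png",a)
b=cv2.resize(cv2.imread("pics/scene0.png")[110:310,170:437],(800,600),interpolation=2)
cv2.imwrite("pics/b.png",b)
```

```text
(no output)
```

View pics/a.png

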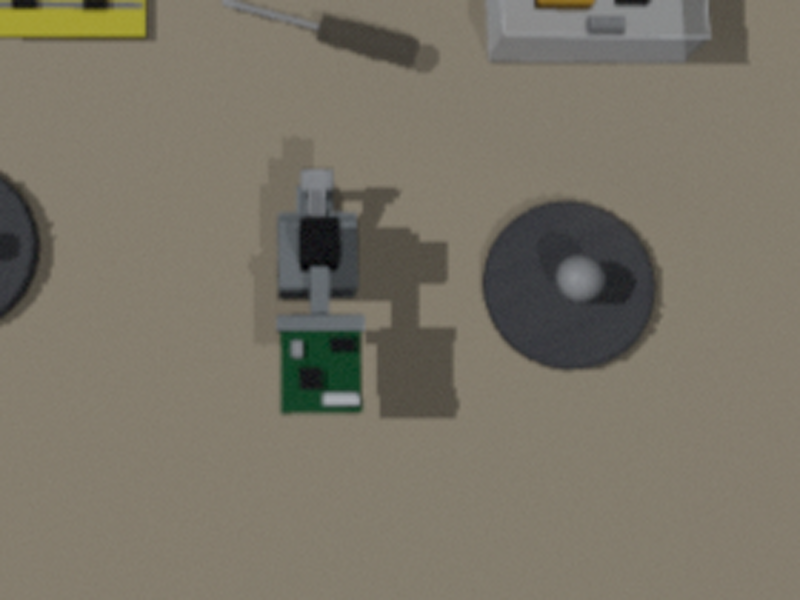

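View pics/b.png

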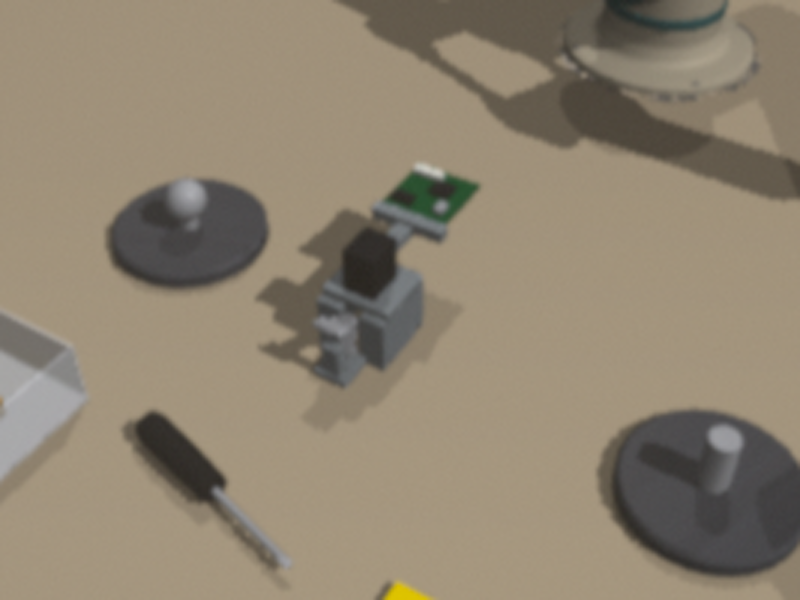

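The ball stand is at the right in the top view (ball at about px 422,207). The holder is in the middle, block at about px 331,195, with its lever pointing up in the image. The flat post stand is at the left edge.

```bash
cat > h.py <<'E'
from rig import manip
import cv2,numpy as np
from scipy.spatial.transform import Rotation as R
def onplane(info,uv,z):
    K,r,t=info["K"],info["rvec"],info["tvec"]
    M=cv2.Rodrigues(r)[0];c=-M.T@t
    uv=np.atleast_2d(np.array(uv,float))
    d=(M.T@np.linalg.inv(K)@np.c_[uv,np.ones(len(uv))].T).T
    return c+d*((z-c[2])/d[:,2])[:,None]
def proj(info,P): return cv2.projectPoints(np.array(P,float),info["rvec"],info["tvec"],info["K"],None)[0][:,0]
def rot(q): return R.from_quat(np.r_[q[1:],q[0]])
E
python3 - <<'E'
from h import *
np.set_printoptions(precision=4,suppress=True)
t=manip.camera_info("top");s=manip.camera_info("scene")
f=lambda u,v:(220+u*.35,110+v*.35)
g=lambda u,v:(170+u*267/800,110+v/3)
print("board far",onplane(t,[f(283,412),f(362,412)],.082))
print("base",onplane(t,[f(570,285)],.015),"ball",onplane(t,[f(579,278)],.043), "scene ball",onplane(s,[g(186,200)],.043))
print("block top",onplane(t,[f(320,236)],.099),onplane(t,[f(302,219),f(340,219),f(302,270)],.099))
print("block scene",onplane(s,[g(372,242)],.099))
print("pad",onplane(t,[f(316,180)],.059))
st=manip.get_state();print(rot(st["ee_rot"]).as_matrix())
w=manip.camera_info("wrist");M=cv2.Rodrigues(w["rvec"])[0];print("wristcam pos",-M.T@w["tvec"],M.T[:,2])
E
```

```text
board far [[ 0.4328  0.0005  0.082 ]
 [ 0.4329 -0.0575  0.082 ]]
base [[ 0.5376 -0.2335  0.015 ]] ball [[ 0.5391 -0.2334  0.043 ]] scene ball [[ 0.5396 -0.2317  0.043 ]]
block top [[ 0.5611 -0.0264  0.099 ]] [[ 0.5739 -0.0131  0.099 ]
 [ 0.5741 -0.0413  0.099 ]
 [ 0.5356 -0.0131  0.099 ]]
block scene [[ 0.5565 -0.0241  0.099 ]]
pad [[ 0.6136 -0.0252  0.059 ]]
[[ 0.3011  0.9536 -0.0001]
 [ 0.9536 -0.3011 -0.0002]
 [-0.0002 -0.     -1.    ]]
wristcam pos [0.0932 0.5736 0.3749] [ 0.3098 -0.098  -0.9457]
```

Request:
{"fn": "send_rows", "kwargs": {"plan": [{"linear": [0, 0, 0], "delta_rot": [0, 0, -5.85], "fingers": 0.085}, {"linear": [0, 0, 0], "delta_rot": [0, 0, -5.85], "fingers": 0.085}, {"linear": [0, 0, 0], "delta_rot": [0, 0, -5.85], "fingers": 0.085}, {"linear": [-0.032, 0.0215, 0], "fingers": 0.085}, {"linear": [-0.032, 0.0215, 0], "fingers": 0.085}, {"linear": [-0.032, 0.0215, 0], "fingers": 0.085}, {"linear": [-0.032, 0.0215, 0], "fingers": 0.085}, {"linear": [-0.032, 0.0215, 0], "fingers": 0.085}, {"linear": [-0.032, 0.0215, 0], "fingers": 0.085}, {"linear": [-0.032, 0.0215, 0], "fingers": 0.085}, {"linear": [-0.032, 0.0215, 0], "fingers": 0.085}, {"linear": [-0.032, 0.0215, 0], "fingers": 0.085}]}}

```text
$.plan[3]: bad value
```

Request:
{"fn": "send_rows", "kwargs": {"plan": [{"linear": [0, 0, 0], "delta_rot": [0, 0, -5.85], "fingers": 0.085}, {"linear": [0, 0, 0], "delta_rot": [0, 0, -5.85], "fingers": 0.085}, {"linear": [0, 0, 0], "delta_rot": [0, 0, -5.85], "fingers": 0.085}, {"linear": [-0.032, 0.0215, 0], "delta_rot": [0, 0, 0], "fingers": 0.085}, {"linear": [-0.032, 0.0215, 0], "delta_rot": [0, 0, 0], "fingers": 0.085}, {"linear": [-0.032, 0.0215, 0], "delta_rot": [0, 0, 0], "fingers": 0.085}, {"linear": [-0.032, 0.0215, 0], "delta_rot": [0, 0, 0], "fingers": 0.085}, {"linear": [-0.032, 0.0215, 0], "delta_rot": [0, 0, 0], "fingers": 0.085}, {"linear": [-0.032, 0.0215, 0], "delta_rot": [0, 0, 0], "fingers": 0.085}, {"linear": [-0.032, 0.0215, 0], "delta_rot": [0, 0, 0], "fingers": 0.085}, {"linear": [-0.032, 0.0215, 0], "delta_rot": [0, 0, 0], "fingers": 0.085}, {"linear": [-0.032, 0.0215, 0], "delta_rot": [0, 0, 0], "fingers": 0.085}]}}

```text
clock: 1.4
position: [0.3754, 0.2604, 0.2548]
ee_rot: [-0.002, 0.696, 0.718, 0.003]
contact_force: [0.4, 0.4, 0.0]
width: 0.085
```

Run:
```python
from h import *
np.set_printoptions(precision=4,suppress=True)
st=manip.get_state();print(st["clock"],st["position"],np.degrees(rot(st["ee_rot"]).as_rotvec()));print(rot(st["ee_rot"]).as_matrix())
```

```text
1.4 [0.3754 0.2604 0.2548] [-125.0612 -129.1598   -0.5357]
[[-0.0322  0.9995  0.0015]
 [ 0.9995  0.0322  0.0069]
 [ 0.0068  0.0017 -1.    ]]
```

Request:
{"fn": "send_rows", "kwargs": {"plan": [{"linear": [-0.032, 0.02, 0.004], "delta_rot": [0, 0, 1.8], "fingers": 0.085}, {"linear": [-0.032, 0.02, 0.004], "delta_rot": [0, 0, 0], "fingers": 0.085}, {"linear": [-0.032, 0.02, 0.004], "delta_rot": [0, 0, 0], "fingers": 0.085}, {"linear": [-0.032, 0.02, 0.004], "delta_rot": [0, 0, 0], "fingers": 0.085}, {"linear": [-0.032, 0.02, 0.004], "delta_rot": [0, 0, 0], "fingers": 0.085}, {"linear": [-0.032, 0.02, 0.004], "delta_rot": [0, 0, 0], "fingers": 0.085}, {"linear": [-0.032, 0.02, 0.004], "delta_rot": [0, 0, 0], "fingers": 0.085}, {"linear": [-0.032, 0.02, 0.004], "delta_rot": [0, 0, 0], "fingers": 0.085}, {"linear": [-0.032, 0.02, 0.004], "delta_rot": [0, 0, 0], "fingers": 0.085}, {"linear": [0, 0, 0], "delta_rot": [0, 0, 0], "fingers": 0.085}]}}

```text
clock: 2.23
position: [0.5678, -0.0495, 0.2184]
ee_rot: [0.003, 0.71, 0.704, 0.007]
contact_force: [0.5, -0.5, 0.7]
width: 0.0848
```

Run:
```python
from h import *
np.set_printoptions(precision=4,suppress=True)
st=manip.get_state();print(st["clock"],st["position"]);print(rot(st["ee_rot"]).as_matrix())
im=manip.get_image("wrist");w=manip.camera_info("wrist")
cv2.imwrite("pics/w1.png",im[:,:,::-1]);np.savez("w1.npz",**w)
X,Y=.559,-.0265
B=[[X+sx*.018,Y+sy*.015,.099] for sx in(-1,1) for sy in(-1,1)]+[[X-.127,Y-.03,.082],[X-.127,Y+.03,.082]]
print(proj(w,B))
```

```text
2.2333 [ 0.5678 -0.0495  0.2184]
[[ 0.008   0.9999  0.0139]
 [ 1.     -0.008   0.0058]
 [ 0.0059  0.0138 -0.9999]]
[[326.8731 168.2387]
 [363.3651 167.8649]
 [326.9821 208.891 ]
 [361.7512 208.5061]
 [305.9804  21.6922]
 [385.6917  21.1136]]
```

View pics/w1.png

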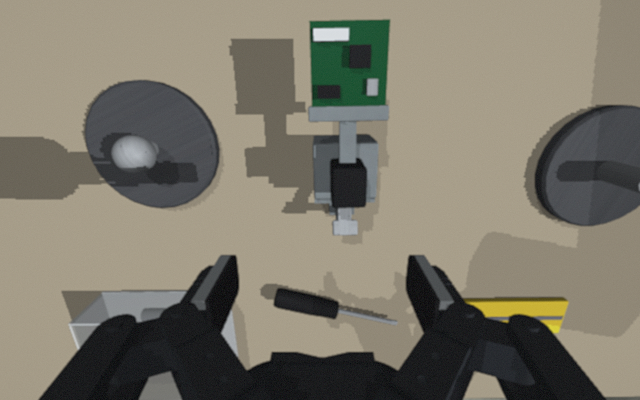

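The holder's block is at px 332–366 × 158–207, the board at px 311–390, and yaw is about 0. I estimate the holder at about (0.558, -0.025).

Request:
{"fn": "send_rows", "kwargs": {"plan": [{"linear": [0.0245, -0.01, 0], "delta_rot": [0.8, -0.35, -0.45], "fingers": 0.085}, {"linear": [0, 0, 0.02], "delta_rot": [0, 0, 0], "fingers": 0.085}, {"linear": [0, 0, 0.02], "delta_rot": [0, 0, 0], "fingers": 0.085}, {"linear": [0, 0, 0.02], "delta_rot": [0, 0, 0], "fingers": 0.085}, {"linear": [0, 0, 0], "delta_rot": [0, 0, 0], "fingers": 0.085}, {"linear": [0, 0, 0], "delta_rot": [0, 0, 0], "fingers": 0.085}]}}

```text
clock: 2.78
position: [0.5536, -0.0174, 0.1587]
ee_rot: [-0.003, 0.707, 0.707, 0.001]
contact_force: [-0.1, -0.5, 0.6]
width: 0.0849
```

```bash
cat > st.py <<'E'
from h import *
np.set_printoptions(precision=4,suppress=True)
st=manip.get_state();print(st["clock"],st["position"],st["contact_force"],st["moment"],st["width"])
Rd=np.array([[0,1,0],[1,0,0],[0,0,-1.]])
print("fix deg",np.degrees(R.from_matrix(rot(st["ee_rot"]).as_matrix().T@Rd).as_rotvec()))
E
python3 st.py
```

```text
2.7833 [ 0.5536 -0.0174  0.1587] [-0.1012 -0.5301  0.5624] [ 0.0017  0.031  -0.0335] 0.08492913619791254
fix deg [-0.1573 -0.3393 -0.034 ]
```

Request:
{"fn": "send_rows", "kwargs": {"plan": [{"linear": [-0.0076, 0.0044, 0], "delta_rot": [-0.15, -0.3, 0], "fingers": 0.085}, {"linear": [0, 0, 0], "delta_rot": [0, 0, 0], "fingers": 0.085}, {"linear": [0, 0, 0.018], "delta_rot": [0, 0, 0], "fingers": 0.085}, {"linear": [0, 0, 0.018], "delta_rot": [0, 0, 0], "fingers": 0.085}, {"linear": [0, 0, 0], "delta_rot": [0, 0, 0], "fingers": 0.085}]}}

```text
clock: 3.2
position: [0.5622, -0.0251, 0.1288]
ee_rot: [0.005, 0.707, 0.707, 0.004]
contact_force: [-0.6, 0.5, -0.3]
width: 0.0855
```

```bash
python3 st.py
python3 - <<'E'
from h import *
im=manip.get_image("wrist");w=manip.camera_info("wrist")
cv2.imwrite("pics/w2.png",im[:,:,::-1])
X,Y=.558,-.025
B=[[X+sx*.018,Y+sy*.015,.099] for sx in(-1,1) for sy in(-1,1)]+[[X-.127,Y-.03,.082],[X-.127,Y+.03,.082],[X-.057,Y-.03,.082],[X-.057,Y+.03,.082]]
print(proj(w,B))
E
```

```text
3.2 [ 0.5622 -0.0251  0.1288] [-0.5634  0.5026 -0.2808] [ 0.0281  0.0079 -0.0062] 0.08545981752188428
fix deg [0.7026 0.0953 0.0577]
[[294.96713417 211.18609018]
 [350.23002331 211.24684003]
 [296.83777984 268.11490198]
 [348.20911815 268.18498038]
 [259.35532733 -15.87921149]
 [386.40786619 -15.87377218]
 [268.35690565 134.04129792]
 [377.01164678 134.12175052]]
```

View pics/w2.png

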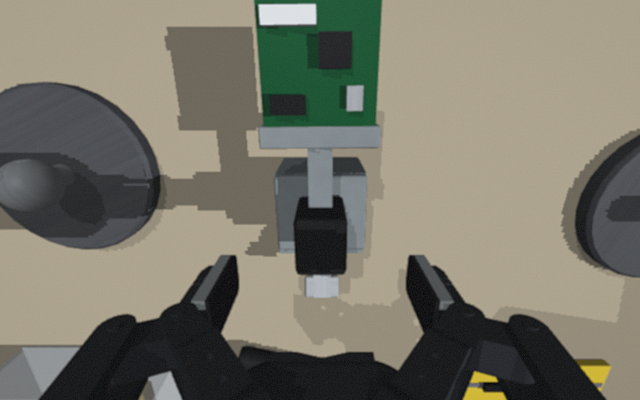

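Request:
{"fn": "send_rows", "kwargs": {"plan": [{"linear": [0, 0, 0], "delta_rot": [0, 0, 0], "fingers": 0.085}, {"linear": [0, 0, 0], "delta_rot": [0, 0, 0], "fingers": 0.085}, {"linear": [0, 0, 0], "delta_rot": [0, 0, 0], "fingers": 0.085}]}}

```text
clock: 3.5
position: [0.5654, -0.0258, 0.1341]
ee_rot: [0.008, 0.707, 0.707, 0.006]
contact_force: [-0.4, 0.0, -0.5]
width: 0.085
```

```bash
python3 st.py
python3 - <<'E'
from h import *
im=manip.get_image("wrist");w=manip.camera_info("wrist")
g=cv2.cvtColor(im,cv2.COLOR_RGB2GRAY)
print(g[150:290:2,322]); print(g[262,285:360:2])
for X in(.558,.561): print(proj(w,[[X-.018,-.025,.099],[X+.018,-.04,.099],[X+.018,-.01,.099],[X-.018,-.025,.058]]))
E
```

```text
3.5 [ 0.5654 -0.0258  0.1341] [-0.3602  0.0142 -0.4929] [0.0277 0.0214 0.0561] 0.08500051211749192
fix deg [1.1744 0.1754 0.0404]
[136 135 135 135 134 133 133 133 131 130 134 131 134 134 134 135 136 136
 136 135 136 135 134 138 113  12  22  19  22  18  30  33  37  34  36  34
  36  32  29  24  23  29  25  22  26  30  22  24  27  22  24  21  28  22
  22  24  22 109 151 177 179 176 180 178 179 179 179 179 180 162]
[163 161 162 162 163 165 159  76  25  27  24  23  19  23  22  17  23  20
  18  26  22  26  27  25  27  23  25  24  22  30  81 141 142 141 142 140
 142 143]
[[323.7026857  204.13560655]
 [298.3118287  260.45007274]
 [348.84526146 260.53039972]
 [323.53600448 181.86383747]]
[[323.69114847 209.15618057]
 [298.44932588 264.78913962]
 [348.68769403 264.87082865]
 [323.52750001 186.04723326]]
```

Request:
{"fn": "send_rows", "kwargs": {"plan": [{"linear": [0, -0.0045, 0.0], "delta_rot": [1.2, 0.15, 0], "fingers": 0.085}, {"linear": [0, 0, 0.016], "delta_rot": [0, 0, 0], "fingers": 0.085}, {"linear": [0, 0, 0.016], "delta_rot": [0, 0, 0], "fingers": 0.085}, {"linear": [0, 0, 0.006], "delta_rot": [0, 0, 0], "fingers": 0.085}]}}

```text
clock: 3.88
position: [0.5634, -0.0264, 0.0999]
ee_rot: [0.003, 0.707, 0.707, 0.001]
contact_force: [-0.1, 0.3, 0.9]
width: 0.0851
```

```bash
python3 st.py
```

```text
3.8833 [ 0.5634 -0.0264  0.0999] [-0.1323  0.2579  0.8978] [0.0334 0.0503 0.0383] 0.08511415232071412
fix deg [0.3386 0.1019 0.0418]
```

Request:
{"fn": "send_rows", "kwargs": {"plan": [{"linear": [0, -0.002, 0.01], "delta_rot": [0.4, 0.1, 0], "fingers": 0.085}, {"linear": [0, 0, 0.002], "delta_rot": [0, 0, 0], "fingers": 0.085}]}}

```text
clock: 4.05
position: [0.5609, -0.0264, 0.0869]
ee_rot: [-0.001, 0.707, 0.707, -0.001]
contact_force: [-0.9, 0.0, 0.6]
width: 0.0853
```

```bash
python3 st.py
```

```text
4.05 [ 0.5609 -0.0264  0.0869] [-0.9068  0.0182  0.6021] [0.0032 0.0328 0.0569] 0.08529657752305467
fix deg [-0.2047 -0.0217  0.0444]
```

Request:
{"fn": "send_rows", "kwargs": {"force": 90, "plan": [{"linear": [0, 0, 0], "delta_rot": [0, 0, 0], "fingers": 0.0}, {"linear": [0, 0, 0], "delta_rot": [0, 0, 0], "fingers": 0.0}, {"linear": [0, 0, 0], "delta_rot": [0, 0, 0], "fingers": 0.0}, {"linear": [0, 0, 0], "delta_rot": [0, 0, 0], "fingers": 0.0}, {"linear": [0, 0, 0], "delta_rot": [0, 0, 0], "fingers": 0.0}, {"linear": [0, 0, 0], "delta_rot": [0, 0, 0], "fingers": 0.0}]}}

```text
clock: 4.55
position: [0.5615, -0.0264, 0.0879]
ee_rot: [-0.001, 0.707, 0.707, -0.001]
contact_force: [-1.1, 0.7, -4.3]
width: 0.0285
```

```bash
python3 st.py
```

```text
4.55 [ 0.5615 -0.0264  0.0879] [-1.0823  0.6509 -4.3285] [-0.0143 -0.058  -0.0024] 0.028535085677587852
fix deg [-0.1675 -0.0255  0.0485]
```

Request:
{"fn": "send_rows", "kwargs": {"plan": [{"linear": [0, 0, -0.01], "delta_rot": [0, 0, 0], "fingers": 0.0}, {"linear": [0, 0, -0.02], "delta_rot": [0, 0, 0], "fingers": 0.0}, {"linear": [0, 0, -0.02], "delta_rot": [0, 0, 0], "fingers": 0.0}, {"linear": [0, 0, -0.02], "delta_rot": [0, 0, 0], "fingers": 0.0}, {"linear": [0, 0, -0.02], "delta_rot": [0, 0, 0], "fingers": 0.0}, {"linear": [0, 0, -0.015], "delta_rot": [0, 0, 0], "fingers": 0.0}, {"linear": [0, 0, 0], "delta_rot": [0, 0, 0], "fingers": 0.0}, {"linear": [0, 0, 0], "delta_rot": [0, 0, 0], "fingers": 0.0}]}}

```text
clock: 5.22
position: [0.5558, -0.0255, 0.1942]
ee_rot: [-0.008, 0.707, 0.707, -0.006]
contact_force: [-0.5, -0.5, -6.6]
width: 0.0292
```

```bash
python3 st.py
```

```text
5.2167 [ 0.5558 -0.0255  0.1942] [-0.525  -0.4996 -6.644 ] [ 0.023  -0.0356 -0.0078] 0.029221287906532587
fix deg [-1.1028 -0.1673  0.0511]
```

Request:
{"fn": "send_rows", "kwargs": {"plan": [{"linear": [-0.015, 0, 0], "delta_rot": [-1.1, -0.15, 0], "fingers": 0.0}, {"linear": [-0.026, -0.002, 0], "delta_rot": [0, 0, 0], "fingers": 0.0}, {"linear": [-0.03, -0.002, 0], "delta_rot": [0, 0, 0], "fingers": 0.0}, {"linear": [-0.03, -0.003, 0], "delta_rot": [0, 0, 0], "fingers": 0.0}, {"linear": [-0.03, -0.003, 0], "delta_rot": [0, 0, 0], "fingers": 0.0}, {"linear": [-0.03, -0.003, 0], "delta_rot": [0, 0, 0], "fingers": 0.0}, {"linear": [-0.02, -0.002, 0], "delta_rot": [0, 0, 0], "fingers": 0.0}, {"linear": [-0.01, 0, 0], "delta_rot": [0, 0, 0], "fingers": 0.0}, {"linear": [0, 0, 0], "delta_rot": [0, 0, 0], "fingers": 0.0}, {"linear": [0, 0, 0], "delta_rot": [0, 0, 0], "fingers": 0.0}]}}

```text
clock: 6.05
position: [0.5321, -0.2189, 0.1789]
ee_rot: [-0.013, 0.706, 0.708, -0.003]
contact_force: [-0.2, 0.1, -6.1]
width: 0.029
```

```bash
python3 st.py
```

```text
6.05 [ 0.5321 -0.2189  0.1789] [-0.1673  0.0817 -6.0931] [-0.0189 -0.0587  0.02  ] 0.028983699324181125
fix deg [-1.3076 -0.7651  0.2353]
```

Request:
{"fn": "send_rows", "kwargs": {"plan": [{"linear": [-0.0136, 0.007, -0.008], "delta_rot": [-1.3, -0.75, 0.2], "fingers": 0.0}, {"linear": [0, 0, 0], "delta_rot": [0, 0, 0], "fingers": 0.0}, {"linear": [0, 0, 0], "delta_rot": [0, 0, 0], "fingers": 0.0}]}}

```text
clock: 6.3
position: [0.5398, -0.2302, 0.1857]
ee_rot: [-0.001, 0.706, 0.708, 0.001]
contact_force: [-0.9, 0.2, -5.7]
width: 0.0289
```

```bash
python3 st.py
```

```text
6.3 [ 0.5398 -0.2302  0.1857] [-0.9499  0.1605 -5.7384] [0.0515 0.0218 0.0043] 0.02893714830700184
fix deg [-0.0255 -0.1481  0.168 ]
```

```bash
cat > look.py <<'E'
import sys
from h import *
n=sys.argv[1];X,Y,Z=map(float,sys.argv[2:5])
st=manip.get_state();P=st["position"];out=[]
print(P)
for c,(u0,v0) in(("top",(340,130)),("scene",(170,110))):
    im=np.ascontiguousarray(manip.get_image(c)[:,:,::-1]);w=manip.camera_info(c)
    k=4;cr=cv2.resize(im[v0:v0+140,u0:u0+100],None,fx=k,fy=k,interpolation=cv2.INTER_CUBIC)
    def dr(pts,col,close=True):
        q=((proj(w,pts)-[u0,v0]+.5)*k).astype(int);cv2.polylines(cr,[q],close,col,1,cv2.LINE_AA)
    a=np.linspace(0,2*np.pi,60)
    dr([[X+.07*np.cos(t),Y+.07*np.sin(t),.015] for t in a],(0,0,255))
    h=lambda p:(np.array(p)/1000+[P[0],P[1],Z])
    dr([h(p) for p in((-18,-15,99),(18,-15,99),(18,15,99),(-18,15,99))],(0,255,255))
    dr([h(p) for p in((-31,-31,58),(31,-31,58),(31,31,58),(-31,31,58))],(255,0,255))
    dr([h(p) for p in((-31,-31,0),(31,-31,0),(31,31,0),(-31,31,0))],(255,0,255))
    dr([h(p) for p in((-57,-30,80),(-127,-30,80),(-127,30,80),(-57,30,80))],(255,255,0))
    dr([h(p) for p in((54,-13,59),(54,13,59))],(0,255,0))
    out.append(cr)
cv2.imwrite(f"pics/{n}.png",np.hstack(out))
E
python3 look.py c1 .538 -.2335 .098
```

```text
[ 0.53979587 -0.23020262  0.18566601]
```

View pics/c1.png

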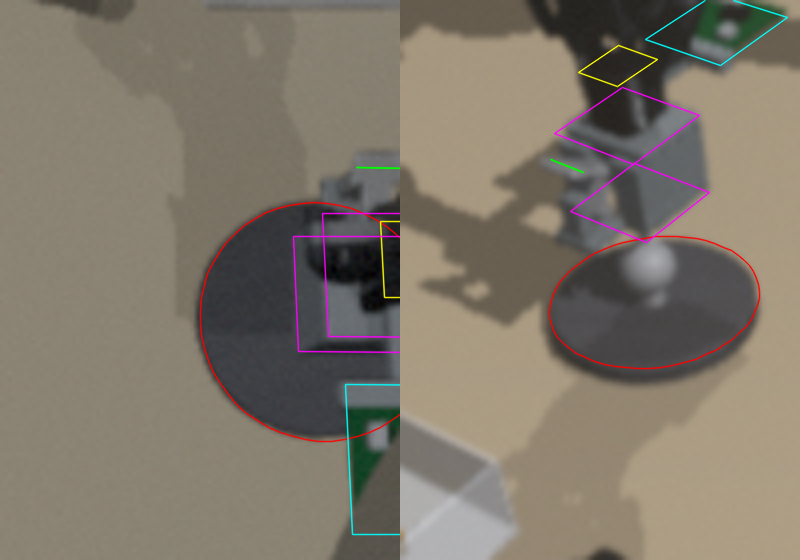

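Request:
{"fn": "send_rows", "kwargs": {"plan": [{"linear": [-0.003, -0.0015, 0.005], "delta_rot": [0, -0.15, 0.15], "fingers": 0.0}, {"linear": [0, 0, 0.01], "delta_rot": [0, 0, 0], "fingers": 0.0}, {"linear": [0, 0, 0.01], "delta_rot": [0, 0, 0], "fingers": 0.0}, {"linear": [0, 0, 0], "delta_rot": [0, 0, 0], "fingers": 0.0}]}}

```text
clock: 6.73
position: [0.5394, -0.2324, 0.1598]
ee_rot: [0.002, 0.706, 0.708, 0.0]
contact_force: [-0.6, 0.2, -5.8]
width: 0.0286
```

```bash
python3 st.py
```

```text
6.7333 [ 0.5394 -0.2324  0.1598] [-0.5931  0.163  -5.8017] [ 0.0415  0.07   -0.0058] 0.028631003767690767
fix deg [0.1691 0.1432 0.1674]
```

Request:
{"fn": "send_rows", "kwargs": {"plan": [{"linear": [-0.0008, -0.0008, 0.005], "delta_rot": [0.1, 0.1, 0.1], "fingers": 0.0}, {"linear": [0, 0, 0.006], "delta_rot": [0, 0, 0], "fingers": 0.0}, {"linear": [0, 0, 0.004], "delta_rot": [0, 0, 0], "fingers": 0.0}]}}

```text
clock: 6.98
position: [0.5382, -0.2328, 0.1427]
ee_rot: [-0.0, 0.707, 0.708, 0.0]
contact_force: [0.5, 0.5, -5.2]
width: 0.0287
```

```bash
python3 st.py
```

```text
6.9833 [ 0.5382 -0.2328  0.1427] [ 0.4768  0.4689 -5.2438] [-0.0224 -0.0089  0.0311] 0.028684621262464474
fix deg [-0.0018 -0.0106  0.0755]
```

Request:
{"fn": "send_rows", "kwargs": {"plan": [{"linear": [0, 0, 0.005], "delta_rot": [0, 0, 0], "fingers": 0.0}, {"linear": [0, 0, 0.005], "delta_rot": [0, 0, 0], "fingers": 0.0}, {"linear": [0, 0, 0.003], "delta_rot": [0, 0, 0], "fingers": 0.0}]}}

```text
clock: 7.23
position: [0.538, -0.2328, 0.1277]
ee_rot: [-0.001, 0.707, 0.707, -0.0]
contact_force: [-0.4, 0.1, -5.8]
width: 0.029
```

```bash
python3 st.py
```

```text
7.2333 [ 0.538  -0.2328  0.1277] [-0.3534  0.0553 -5.7588] [ 0.0028 -0.0334  0.013 ] 0.028964005988124087
fix deg [-0.0513 -0.042   0.056 ]
```

No contact forces; going on in small steps.

Request:
{"fn": "send_rows", "kwargs": {"plan": [{"linear": [0, 0, 0.004], "delta_rot": [0, 0, 0], "fingers": 0.0}, {"linear": [0, 0, 0.004], "delta_rot": [0, 0, 0], "fingers": 0.0}, {"linear": [0, 0, 0.003], "delta_rot": [0, 0, 0], "fingers": 0.0}]}}

```text
clock: 7.48
position: [0.5382, -0.233, 0.1155]
ee_rot: [-0.0, 0.707, 0.707, -0.0]
contact_force: [-0.2, -0.3, -4.1]
width: 0.0288
```

```bash
python3 st.py
```

```text
7.4833 [ 0.5382 -0.233   0.1155] [-0.166  -0.3169 -4.127 ] [ 0.0171 -0.0287 -0.0093] 0.028830840534857082
fix deg [-0.0324 -0.031   0.0533]
```

Request:
{"fn": "send_rows", "kwargs": {"plan": [{"linear": [0, 0, 0.003], "delta_rot": [0, 0, 0], "fingers": 0.0}, {"linear": [0, 0, 0.003], "delta_rot": [0, 0, 0], "fingers": 0.0}, {"linear": [0, 0, 0.002], "delta_rot": [0, 0, 0], "fingers": 0.0}]}}

```text
clock: 7.73
position: [0.5384, -0.2331, 0.1066]
ee_rot: [-0.0, 0.707, 0.707, 0.0]
contact_force: [0.6, 0.0, -5.5]
width: 0.0285
```

```bash
python3 st.py
```

```text
7.7333 [ 0.5384 -0.2331  0.1066] [ 0.6032  0.0313 -5.4794] [-0.0213  0.0118 -0.0153] 0.028547792570027947
fix deg [-0.0216 -0.024   0.0518]
```

Request:
{"fn": "send_rows", "kwargs": {"plan": [{"linear": [0, 0, 0.002], "delta_rot": [0, 0, 0], "fingers": 0.0}, {"linear": [0, 0, 0.002], "delta_rot": [0, 0, 0], "fingers": 0.0}]}}

```text
clock: 7.9
position: [0.5387, -0.2332, 0.1027]
ee_rot: [0.0, 0.707, 0.707, 0.0]
contact_force: [-1.3, 1.5, 12.1]
width: 0.0291
```

```bash
python3 st.py
```

```text
7.9 [ 0.5387 -0.2332  0.1027] [-1.325   1.497  12.1137] [0.4663 0.5634 0.002 ] 0.029062869625607862
fix deg [ 0.0193 -0.0135  0.0491]
```

Seated: z is 0.1027 against an expected 0.103, with upward contact force. Releasing.

Request:
{"fn": "send_rows", "kwargs": {"plan": [{"linear": [0, 0, 0], "delta_rot": [0, 0, 0], "fingers": 0.05}, {"linear": [0, 0, 0], "delta_rot": [0, 0, 0], "fingers": 0.085}, {"linear": [0, 0, 0], "delta_rot": [0, 0, 0], "fingers": 0.085}, {"linear": [0, 0, 0], "delta_rot": [0, 0, 0], "fingers": 0.085}, {"linear": [0, 0, 0], "delta_rot": [0, 0, 0], "fingers": 0.085}, {"linear": [0, 0, 0], "delta_rot": [0, 0, 0], "fingers": 0.085}]}}

```text
clock: 8.4
position: [0.5422, -0.2352, 0.1072]
ee_rot: [0.005, 0.707, 0.707, 0.002]
contact_force: [-0.7, 0.2, -0.2]
width: 0.0849
```

```bash
python3 st.py
```

```text
8.4 [ 0.5422 -0.2352  0.1072] [-0.6734  0.2092 -0.2197] [ 0.0083  0.0476 -0.0093] 0.0848586214031622
fix deg [0.5577 0.3075 0.0553]
```

Request:
{"fn": "send_rows", "kwargs": {"plan": [{"linear": [0, 0, -0.01], "delta_rot": [0.5, 0.3, 0], "fingers": 0.085}, {"linear": [0, 0, -0.015], "delta_rot": [0, 0, 0], "fingers": 0.085}, {"linear": [0, 0, -0.015], "delta_rot": [0, 0, 0], "fingers": 0.085}, {"linear": [0, 0, -0.015], "delta_rot": [0, 0, 0], "fingers": 0.085}, {"linear": [0, 0, -0.015], "delta_rot": [0, 0, 0], "fingers": 0.085}, {"linear": [0, 0, -0.01], "delta_rot": [0, 0, 0], "fingers": 0.085}, {"linear": [0, 0, 0], "delta_rot": [0, 0, 0], "fingers": 0.085}]}}

```text
clock: 8.98
position: [0.5416, -0.235, 0.1905]
ee_rot: [-0.0, 0.707, 0.707, 0.0]
contact_force: [1.1, 0.2, 0.1]
width: 0.0848
```

```bash
python3 st.py; python3 look.py c2 .538 -.2335 .015
python3 - <<'E'
from h import *
im=manip.get_image("wrist");cv2.imwrite("pics/w3.png",im[:,:,::-1])
w=manip.camera_info("wrist")
h=lambda p:np.array(p)/1000+[.5385,-.2332,.015]
print(proj(w,[h(p) for p in((-18,-15,99),(-18,15,99),(18,-15,99),(18,15,99),(54,0,59),(60,0,43),(-57,-30,80),(-57,30,80))]).round())
print([(r["extent"],r["p"]) for r in manip.find_in("lever_pad","wrist")])
E
```

```text
8.9833 [ 0.5416 -0.235   0.1905] [1.0909 0.179  0.069 ] [ 0.0045  0.0128 -0.0355] 0.08480636077000875
fix deg [-0.0344 -0.0391  0.052 ]
[ 0.54160191 -0.23501118  0.19052755]
[[301. 194.]
 [345. 194.]
 [302. 241.]
 [344. 241.]
 [323. 257.]
 [322. 254.]
 [280. 133.]
 [366. 133.]]
[([309.6, 242.7, 337.0, 268.6], 0.6)]
```

View pics/w3.png

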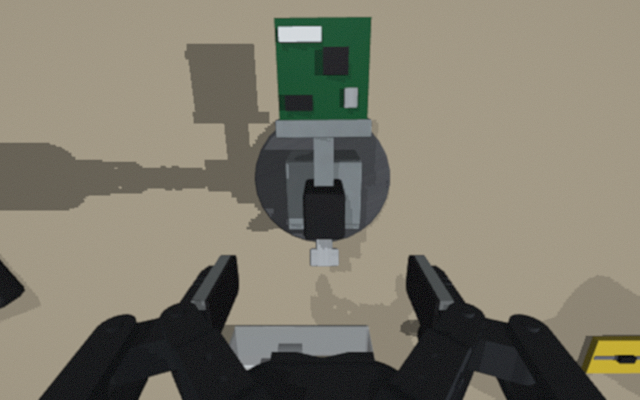

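The holder sits on the stand with the block at px 303–344, bottom edge 240, as predicted. The lever pad is at about (323,257), which fits raised. Next I move over the pad with fingers shut.

Request:
{"fn": "send_rows", "kwargs": {"plan": [{"linear": [0.001, 0.012, 0], "delta_rot": [0, 0, 0], "fingers": 0}, {"linear": [0.001, 0.02, 0], "delta_rot": [0, 0, 0], "fingers": 0}, {"linear": [0, 0.015, 0], "delta_rot": [0, 0, 0], "fingers": 0}, {"linear": [0, 0.006, 0], "delta_rot": [0, 0, 0], "fingers": 0}, {"linear": [0, 0, 0], "delta_rot": [0, 0, 0], "fingers": 0}, {"linear": [0, 0, 0], "delta_rot": [0, 0, 0], "fingers": 0}, {"linear": [0, 0, 0], "delta_rot": [0, 0, 0], "fingers": 0}]}}

```text
clock: 9.77
position: [0.5947, -0.23, 0.1799]
ee_rot: [-0.009, 0.707, 0.707, -0.002]
contact_force: [-0.1, 0.7, 0.5]
width: 0.0004
```

```bash
python3 st.py; python3 -c "
from rig import manip;print(manip.tips_ahead)"
```

```text
9.7667 [ 0.5947 -0.23    0.1799] [-0.0951  0.7147  0.5096] [-0.0706  0.0014  0.0489] 0.0004436527414705837
fix deg [-0.9004 -0.5519  0.0196]
0.025
```

Request:
{"fn": "send_rows", "kwargs": {"plan": [{"linear": [-0.003, 0.0025, 0], "delta_rot": [-0.9, -0.55, 0], "fingers": 0}, {"linear": [0, 0, 0.012], "delta_rot": [0, 0, 0], "fingers": 0}, {"linear": [0, 0, 0.015], "delta_rot": [0, 0, 0], "fingers": 0}, {"linear": [0, 0, 0.015], "delta_rot": [0, 0, 0], "fingers": 0}, {"linear": [0, 0, 0.008], "delta_rot": [0, 0, 0], "fingers": 0}, {"linear": [0, 0, 0.003], "delta_rot": [0, 0, 0], "fingers": 0}]}}

```text
clock: 10.27
position: [0.5953, -0.2346, 0.1272]
ee_rot: [0.004, 0.708, 0.707, 0.0]
contact_force: [-0.0, 0.8, -0.6]
width: 0.0
```

```bash
python3 st.py
```

```text
10.2667 [ 0.5953 -0.2346  0.1272] [-0.0279  0.7542 -0.6185] [ 0.0383  0.031  -0.0111] 3.6498437918681876e-05
fix deg [ 0.3212  0.2573 -0.0714]
```

Request:
{"fn": "send_rows", "kwargs": {"plan": [{"linear": [0.0015, 0.002, 0.006], "delta_rot": [0.3, 0.25, 0], "fingers": 0}, {"linear": [0, 0, 0.007], "delta_rot": [0, 0, 0], "fingers": 0}, {"linear": [0, 0, 0.006], "delta_rot": [0, 0, 0], "fingers": 0}, {"linear": [0, 0, 0.004], "delta_rot": [0, 0, 0], "fingers": 0}, {"linear": [0, 0, 0.003], "delta_rot": [0, 0, 0], "fingers": 0}]}}

```text
clock: 10.68
position: [0.5983, -0.2338, 0.101]
ee_rot: [0.002, 0.708, 0.706, 0.001]
contact_force: [1.8, -0.4, 2.9]
width: -0.0
```

```bash
python3 st.py
```

```text
10.6833 [ 0.5983 -0.2338  0.101 ] [ 1.7536 -0.3825  2.8818] [ 0.1007 -0.3542 -0.0359] -3.6224879527226634e-05
fix deg [ 0.2297  0.0933 -0.1147]
```

Request:
{"fn": "send_rows", "kwargs": {"plan": [{"linear": [0, 0, 0.003], "delta_rot": [0.2, 0, 0], "fingers": 0}, {"linear": [0, 0, 0.004], "delta_rot": [0, 0, 0], "fingers": 0}, {"linear": [0, 0, 0.004], "delta_rot": [0, 0, 0], "fingers": 0}]}}

```text
clock: 10.93
position: [0.6014, -0.2343, 0.0912]
ee_rot: [0.004, 0.708, 0.706, 0.001]
contact_force: [1.0, -0.1, 1.3]
width: -0.0002
```

```bash
python3 st.py
```

```text
10.9333 [ 0.6014 -0.2343  0.0912] [ 0.961  -0.1221  1.3231] [ 0.0717 -0.1764  0.0081] -0.00023791178037357608
fix deg [ 0.4224  0.1858 -0.1357]
```

Request:
{"fn": "send_rows", "kwargs": {"plan": [{"linear": [0, -0.003, 0.003], "delta_rot": [0.4, 0.2, 0], "fingers": 0}, {"linear": [0, 0, 0.003], "delta_rot": [0, 0, 0], "fingers": 0}, {"linear": [0, 0, 0.002], "delta_rot": [0, 0, 0], "fingers": 0}]}}

```text
clock: 11.18
position: [0.5989, -0.2345, 0.0828]
ee_rot: [0.001, 0.708, 0.706, 0.0]
contact_force: [-0.8, 1.6, 14.2]
width: 0.0
```

```bash
python3 st.py
```

```text
11.1833 [ 0.5989 -0.2345  0.0828] [-0.7672  1.6319 14.1641] [ 0.2541  0.0228 -0.0257] 4.87792622361069e-05
fix deg [ 0.0655  0.0175 -0.1169]
```

Request:
{"fn": "send_rows", "kwargs": {"plan": [{"linear": [0, 0, 0.001], "delta_rot": [0, 0, 0], "fingers": 0}]}}

```text
clock: 11.27
position: [0.5988, -0.2345, 0.0828]
ee_rot: [0.001, 0.708, 0.706, 0.0]
contact_force: [-1.3, 1.5, 15.2]
width: -0.0003
```

Request:
{"fn": "send_rows", "kwargs": {"plan": [{"linear": [0, 0, -0.005], "delta_rot": [0, 0, 0], "fingers": 0}, {"linear": [0, 0, -0.012], "delta_rot": [0, 0, 0], "fingers": 0}, {"linear": [0, 0, -0.02], "delta_rot": [0, 0, 0], "fingers": 0}, {"linear": [0, 0, -0.025], "delta_rot": [0, 0, 0], "fingers": 0}, {"linear": [0, 0, -0.025], "delta_rot": [0, 0, 0], "fingers": 0}, {"linear": [0, 0, -0.015], "delta_rot": [0, 0, 0], "fingers": 0}, {"linear": [0, -0.01, 0], "delta_rot": [0, 0, 0], "fingers": 0.04}, {"linear": [0, 0, 0], "delta_rot": [0, 0, 0], "fingers": 0.085}, {"linear": [0, 0, 0], "delta_rot": [0, 0, 0], "fingers": 0.085}, {"linear": [0, 0, 0], "delta_rot": [0, 0, 0], "fingers": 0.085}]}}

```text
clock: 12.1
position: [0.5794, -0.2333, 0.1823]
ee_rot: [-0.009, 0.708, 0.706, -0.005]
contact_force: [-0.7, -0.3, 0.7]
width: 0.0481
```

```bash
python3 st.py
python3 - <<'E'
from h import *
im=manip.get_image("wrist");w=manip.camera_info("wrist")
h=lambda p:np.array(p)/1000+[.5385,-.2332,.015]
print(proj(w,[h(p) for p in((-18,-15,99),(18,15,99),(54,0,59),(60,0,43),(62,0,59),(68,0,43),(46,0,59),(52,0,43))]).round())
print([(r["extent"],r["p"]) for r in manip.find_in("lever_pad","wrist")])
s=manip.get_image("scene");ws=manip.camera_info("scene")
print(proj(ws,[h(p) for p in((54,-13,59),(54,13,59),(60,-13,43),(60,13,43))]).round(1))
print([(r["extent"],r["p"]) for r in manip.find_in("lever_pad","scene")])
a=cv2.resize(im[60:330,180:460],(560,540));b=cv2.resize(s[140:230,190:230+30],(420,540),interpolation=2)
b=cv2.resize(s[150:240,200:240],(240,540),interpolation=2)
cv2.imwrite("pics/f.png",np.hstack([a,b])[:,:,::-1])
E
```

```text
12.1 [ 0.5794 -0.2333  0.1823] [-0.6849 -0.255   0.6791] [ 0.0001 -0.0063 -0.0012] 0.04809889630541076
fix deg [-1.1688 -0.3071 -0.1211]
[[297. 139.]
 [344. 193.]
 [321. 221.]
 [321. 220.]
 [321. 229.]
 [321. 228.]
 [321. 212.]
 [321. 211.]]
[([309.6, 198.2, 334.9, 227.9], 0.92)]
[[212.4 176.2]
 [220.3 179.6]
 [211.8 182.5]
 [219.7 185.9]]
[]
```

View pics/f.png

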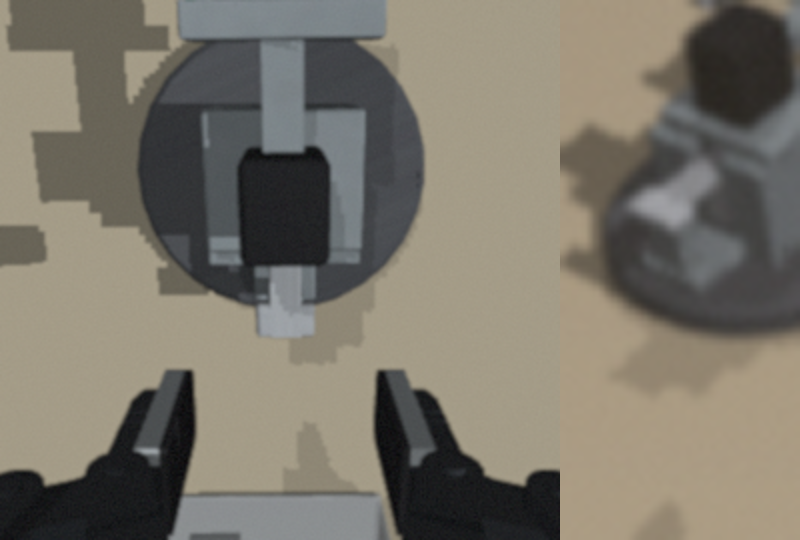

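The last picture shows the lever level. Its pad is at scene px (216.7,184.2), against (215.8,184.2) predicted for fully down. The holder hasn't moved. I'll rise clear and hand in.

Request:
{"fn": "send_rows", "kwargs": {"plan": [{"linear": [0, 0, -0.02], "delta_rot": [0, 0, 0], "fingers": 0.085}, {"linear": [0, 0, -0.02], "delta_rot": [0, 0, 0], "fingers": 0.085}, {"linear": [0, 0, -0.02], "delta_rot": [0, 0, 0], "fingers": 0.085}, {"linear": [0, 0, -0.005], "delta_rot": [0, 0, 0], "fingers": 0.085}, {"linear": [0, 0, 0], "delta_rot": [0, 0, 0], "fingers": 0.085}]}}

```text
clock: 12.72
position: [0.5807, -0.233, 0.2446]
ee_rot: [-0.013, 0.708, 0.707, -0.006]
contact_force: [-0.0, -0.5, -0.2]
width: 0.0853
```

```bash
python3 st.py; python3 -c "
from rig import manip;print(manip.sign_off())"
```

```text
12.7167 [ 0.5807 -0.233   0.2446] [-0.0191 -0.5167 -0.1547] [ 0.0055 -0.017   0.0031] 0.08530367661196711
fix deg [-1.608  -0.5623 -0.0815]
the job is handed in; nothing more can be done
None
```

The holder is on the ball stand with its latch lever pressed fully down, and the job was handed in at 12.7 s of the 58 s limit.

- **Seating:** I gripped the holder by its black block and lowered it over the ball with the lever up. It met the base at TCP z 0.1027 m, against 0.103 expected. I let go, and a wrist picture then showed it sitting on the base with the lever still raised.
- **Latch:** I pressed the pad from above until it met the stop at about 15 N, with the fingertips at z 0.058 m, the expected height for fully down.
- **Last checks:** The final pictures show the lever level, with its pad within about 1 px of the predicted fully-down position, and the holder not shifted. The gripper stood well clear, with about zero force on it.
- **What disagreed:** The network found no lever pad in the final scene picture, so I read its position there by eye. It did find the pad in the wrist view (0.92), but that view can hardly tell up from down.

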